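Lay the breakfast tray

ROBOT

A 6-joint arm with a two-finger parallel gripper is mounted at the origin on the work surface. World frame = base frame: x ahead of the robot, y to its left, z up, the work surface at z = 0. Lengths are in m, angles in rad, forces in N, time in s.
With the tool pointing down it reaches from about 0.325 to 0.775 m from the base axis. Payload 5.5 kg.
Tool frame: the origin (TCP) lies between the finger pads; the fingertips stand 8 mm ahead of it and the grasp point (between the pads) lies 11 mm behind it (tcp_to_tips is the distance from the TCP to the fingertips, in m); z points along the fingers, y is the direction in which the jaws open and shut (so a half turn about z gives the same grasp; the last joint's range is limited). The gripper opens to 88 mm and grips with 3 to 60 N. Pads are 20 mm wide; open, the fingers measure 115 mm over their backs; the gripper's body (75 mm by 178 mm) begins 61 mm behind the grasp point.
Start: joints at [-1.278, 0.091, 1.231, -0, 1.82, -0.057], TCP at [0.206, -0.564, 0.231] pointing down, gripper open.
Joint ranges: [-2.87, 2.87], [-0.86, 2.18], [0.17, 2.46], [-1.51, 4.65], [0.06, 2.69], [-2.65, 2.65]. Speed limits (rad/s): [2.57, 2.57, 3.01, 3.14, 3.14, 3.14].

INTERFACE

Orientations are given as a unit quaternion [w, x, y, z].
In Python, from bench import * gives the robot as it stands. Calls block until the motion is done:
- move_to(position, orientation): joint-space move of the TCP to a pose.
- move_l(position, speed=0.15, orientation=None): straight line of the TCP; orientation=None keeps the orientation; speed is the mean speed in m/s.
- movej(angles): joint-space move.
- gripper_open() and close(): open the fingers fully, or close them until they stop; the grip force is fixed at half the most.
- hold(seconds).
- inverse_kinematics(position, orientation): joint angles nearest the present ones, or None.
- state(): the state.
- get_image(name): name is "scene" or "top" or "wrist"; returns a dict with "frame" (384x512x3 uint8, blue, green, red), "depth" (384x512 float32, m along the optical axis (not along the pixel's ray), 0 where there is no reading), "camera_matrix" (3x3 intrinsics, pixels), "view" (4x4, takes a point from world to camera coordinates). Camera axes: x right, y up, looking along -z (the intrinsics and any distortion apply to the point x, -y, -z); pixel columns grow to the right and rows downward; lengths in m; the calibration is good to about 2 mm. A picture is of the moment at which its call begins.
A pose or a line that the arm cannot do raises IKError and nothing moves.
- job_done(): hands the job in, once; it reports no verdict.
The state is a dict: "time": time; "joint_pos": joint angles; "dq": joint speeds; "joint_torque": joint torques, N m; "ee_pos": TCP position; "ee_rot": TCP orientation; "ft_force": force on the tool from outside, world axes, zero at the start; "moment": the same for the moment, N m; "finger_gap": finger opening in m.
Only numpy, scipy, OpenCV 4.12 (cv2) and the standard library are available. Lean on these libraries where they do the work, as an engineer would, in place of code of your own. Each camera call takes 0.05 s, during which the arm holds its last target. There are 200 camera calls.

TASK

Lay the wooden breakfast tray: stand the mug with the handle on the middle of the round coaster, the square canister on the middle of the square coaster, and the tall pepper mill with the ball on top on the middle of the oblong coaster. Set each down upright without dropping it. The tumbler without a handle, the round canister and the short salt shaker do not belong on the tray: leave them standing where they are.

Things in the scene. Friction and masses are not known exactly. Their poses are not given: they have to be found in the camera images.
- tray: square serving tray of pale wood, 260 x 260 mm outside, 22 mm high; walls 7 mm thick, floor 7 mm thick; fixed to the worktop. Origin: centre of its underside; x and y along its sides, z up. The three slate coasters lie in it, in any order, about 120 mm or more apart between centres.
- coaster_round: round dark slate coaster, 88 mm in diameter, 8 mm thick, fixed, lying on the floor of the tray (its top is 15 mm above the worktop). Origin: centre of its underside, z up.
- coaster_square: square dark slate coaster, 80 x 80 mm (x, y), 8 mm thick, fixed, lying on the floor of the tray (its top is 15 mm above the worktop). Origin: centre of its underside, z up.
- coaster_oblong: oblong dark slate coaster, 112 mm (its x) by 54 mm (its y), 8 mm thick, fixed, lying on the floor of the tray (its top is 15 mm above the worktop). Origin: centre of its underside, z up.
- mug: small straight grey stoneware mug, open at the top, 56 mm outer diameter, 60 mm high (foot 48 mm, widening to full diameter 8 mm up), wall 4 mm, about 150 g, with a loop handle on its own +y side reaching 49 mm from the axis, from 12 to 52 mm up. At the start it stands upright on the worktop. Origin: centre of its underside; z up along its axis.
- tumbler: look-alike of the mug without a handle: the same grey stoneware, 56 mm diameter, 60 mm high, open at the top. To be left alone. At the start it stands upright on the worktop. Origin: centre of its underside, z up.
- canister_square: closed square grey stoneware canister with a flat pale wooden lid fixed to it, 54 x 54 mm (x, y), 72 mm high in all, about 220 g. At the start it stands upright on the worktop. Origin: centre of its underside; x and y square to its side faces, z up.
- canister_round: look-alike of the square canister but round: grey stoneware with a pale wooden lid, 54 mm diameter, 72 mm high. To be left alone. At the start it stands upright on the worktop. Origin: centre of its underside, z up.
- pepper_mill: tall turned wooden pepper mill, round, 114 mm high in all: foot 48 mm in diameter, waist 32 mm at 40 mm up, head a plain cylinder of 44 mm diameter from 70 to 94 mm up, small steel ball on top; about 180 g. At the start it stands upright on the worktop. Origin: centre of its underside; z up along its axis.
- salt_shaker: look-alike of the pepper mill but short: turned wooden salt shaker, 64 mm high, foot 48 mm, head 44 mm in diameter, flat steel top and no ball. To be left alone. At the start it stands upright on the worktop. Origin: centre of its underside, z up.
Mind the look-alikes: they are no part of the job. What is shaped like the canister_square but blue is not meant.

How it is judged:
By the outcome, as a careful person would: the job done as asked, in the order asked, and still so for the second after the job is handed in, with the robot touching nothing.
It also fails if it takes over 102 s, if anything falls off the work surface, if the arm or the gripper's body presses on something with over 40 N, if the wrist force passes 120 N, or if a joint passes its speed limit or range.

## Working session

There is one attempt and no reset: what is moved stays moved. The work goes in short steps, each a Python script; the robot and the scene stay as the last script left them, time stands still between calls to the robot, and variables do not carry over. Pictures are saved under pics/ and viewed, about 12 in all and at most 16, crops included, and the job is handed in when it is done.

```bash
ls; mkdir -p pics
python3 - <<'E'
from bench import *
import cv2,numpy as np
for n in ("top","scene"):
    d=get_image(n); cv2.imwrite(f"pics/{n}0.png",cv2.resize(d["frame"],None,fx=1.5,fy=1.5)); np.savez(f"{n}0.npz",**d)
    print(n,d["camera_matrix"].tolist(),np.round(d["view"],3).tolist())
print(state())
E
```

```text
pics
top [[405.64511039215483, 0.0, 253.02770035141472], [0.0, 405.64511039215483, 192.72753392047994], [0.0, 0.0, 1.0]] [[0.026, -0.999, -0.024, -0.018], [0.991, 0.023, 0.132, -0.541], [-0.132, -0.027, 0.991, -0.917], [0.0, 0.0, 0.0, 1.0]]
scene [[410.4066466365471, 0.0, 247.92590447234988], [0.0, 410.4066466365471, 202.41173009033608], [0.0, 0.0, 1.0]] [[0.207, 0.978, -0.004, -0.098], [-0.812, 0.174, 0.557, 0.404], [0.545, -0.112, 0.831, -1.45], [0.0, 0.0, 0.0, 1.0]]
{'time': 0.1, 'joint_pos': array([-1.27767898e+00,  9.17496889e-02,  1.23178492e+00,  8.15948313e-06,
        1.81979394e+00, -5.67319659e-02]), 'dq': array([-0.00062828, -0.0012062 , -0.00294964, -0.00240695, -0.00102518,
       -0.00147155]), 'joint_torque': array([ 3.64935993e-03, -4.47857738e+01, -4.07570672e+01,  7.01898686e-02,
        2.83443031e-02, -1.26026416e-04]), 'ee_pos': array([ 0.20556145, -0.56341187,  0.22962924]), 'ee_rot': array([-8.62359144e-04,  9.84739108e-01,  1.74034868e-01, -9.84192505e-05]), 'ft_force': array([-0.20649231,  0.01226349,  0.66960704]), 'moment': array([-0.0671142 , -0.00690476, -0.04239707]), 'finger_gap': 0.08780075955926245}
```

View pics/top0.png

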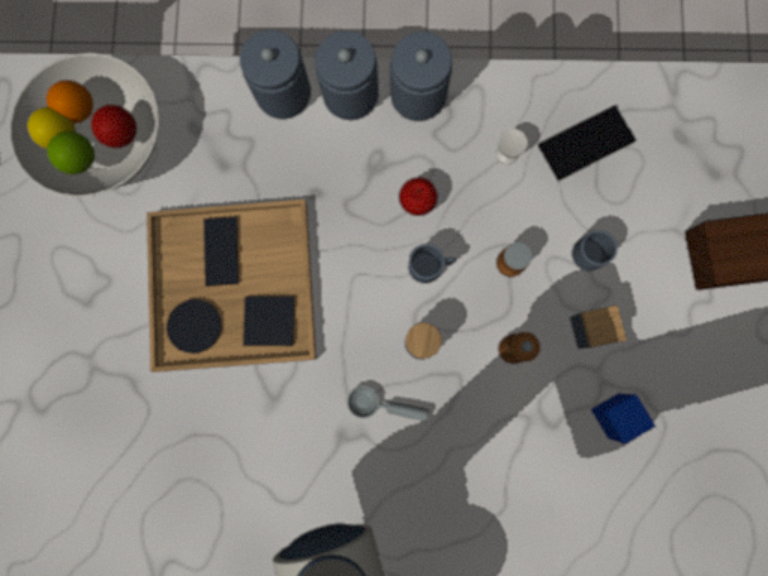

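View pics/scene0.png

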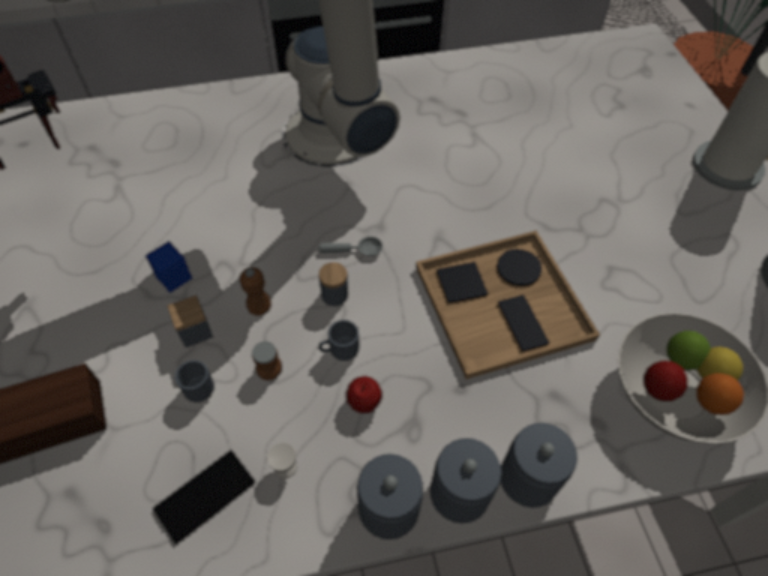

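Top view (1.5x pixels):
- Objects: mug (428,264) with its handle to the right, tumbler (596,250), square canister lid (604,327), round canister (423,340), pepper mill with ball (522,346), salt shaker (514,257).
- Coasters: oblong (222,250), round (195,325), square (270,320).
- Blue cube at (623,417), not wanted.

The scene view agrees with all of this. Next I'll measure with depth from both cameras.

```bash
cat > h.py <<'E'
import numpy as np,cv2
def cloud(d):
    K=d["camera_matrix"];V=d["view"];z=d["depth"];h,w=z.shape
    u,v=np.meshgrid(np.arange(w),np.arange(h))
    p=np.stack([(u-K[0,2])/K[0,0]*z,-(v-K[1,2])/K[1,1]*z,-z],-1)
    P=(p-V[:3,3])@V[:3,:3]; P[z<=0]=np.nan
    return P
def proj(d,X):
    K=d["camera_matrix"];V=d["view"];c=V[:3,:3]@np.asarray(X)+V[:3,3]
    return np.array([K[0,2]+K[0,0]*c[0]/-c[2],K[1,2]-K[1,1]*c[1]/-c[2]])
def ray(d,u,v):
    K=d["camera_matrix"];V=d["view"]
    r=np.array([(u-K[0,2])/K[0,0],-(v-K[1,2])/K[1,1],-1])@V[:3,:3]
    return -V[:3,:3].T@V[:3,3],r/np.linalg.norm(r)
def tri(a,ua,b,ub):
    o1,r1=ray(a,*ua);o2,r2=ray(b,*ub)
    t=np.linalg.lstsq(np.c_[r1,-r2],o2-o1,rcond=None)[0]
    p,q=o1+t[0]*r1,o2+t[1]*r2
    return (p+q)/2,np.linalg.norm(p-q)
E
python3 - <<'E'
from h import *
T=dict(np.load("top0.npz"));S=dict(np.load("scene0.npz"))
PT,PS=cloud(T),cloud(S)
np.set_printoptions(precision=4,suppress=True)
pts={"mug":((428,252),(344,331)),"can":((604,327),(188,313)),"mill":((526,346),(250,271)),"round":((195,325),(519,267)),"square":((270,320),(462,283)),"obl":((222,250),(523,323)),"tumb":((596,250),(196,370))}
for k,(a,b) in pts.items():
    a=np.array(a)/1.5;b=np.array(b)/1.5
    X,e=tri(T,a,S,b)
    ia=a.round().astype(int);ib=b.round().astype(int)
    print(k,"tri",X,"miss %.4f"%e,"depthT",PT[ia[1],ia[0]],"S",PS[ib[1],ib[0]])
for n,P in (("T",PT),("S",PS)):
    for k,z0,z1 in (("mug",.05,.066),("can",.066,.08),("mill",.085,.12),("tumb",.05,.066)):
        c=PT[int(pts[k][0][1]/1.5),int(pts[k][0][0]/1.5)]
        m=(np.hypot(P[...,0]-c[0],P[...,1]-c[1])<.055)&(P[...,2]>z0)&(P[...,2]<z1)
        q=P[m]; r=cv2.minAreaRect((q[:,:2]*1000).astype(np.float32)) if len(q)>3 else None
        print(n,k,len(q),"z90 %.4f"%np.percentile(q[:,2],90) if len(q) else "",r)
    m=(abs(P[...,0]-.5)<.5)&(P[...,2]<.01); print(n,"table z",np.nanmedian(P[150:330,150:330,2]))
def crop(d,x0,y0,x1,y1,n):
    f=cv2.resize(d["frame"][y0:y1,x0:x1],None,fx=6,fy=6,interpolation=cv2.INTER_CUBIC)
    return f
a=crop(T,95,128,215,252,"");b=crop(T,265,155,395,255,"")
a=cv2.convertScaleAbs(a,alpha=1.6);b=cv2.convertScaleAbs(b,alpha=1.6)
cv2.imwrite("pics/cropb.png",b);cv2.imwrite("pics/cropa.png",cv2.resize(a,None,fx=.8,fy=.8))
E
```

```text
mug tri [ 0.5932 -0.0755  0.0792] miss 0.0037 depthT [ 0.6073 -0.0803  0.0065] S [ 0.5609 -0.0709  0.0241]
can tri [ 0.4881 -0.3394  0.0633] miss 0.0056 depthT [ 0.4872 -0.3407  0.0704] S [ 0.4964 -0.3356  0.0723]
mill tri [ 0.4546 -0.2161  0.1087] miss 0.0011 depthT [ 0.4536 -0.2165  0.1125] S [ 0.4581 -0.2146  0.1114]
round tri [0.4796 0.2929 0.011 ] miss 0.0043 depthT [0.4783 0.2899 0.013 ] S [0.4822 0.2934 0.0151]
square tri [0.4908 0.1732 0.0075] miss 0.0045 depthT [0.4906 0.1693 0.0154] S [0.4972 0.1726 0.0154]
obl tri [0.6034 0.2573 0.0088] miss 0.0042 depthT [0.6011 0.2535 0.0143] S [0.6061 0.2581 0.0153]
tumb tri [ 0.6052 -0.3312  0.0614] miss 0.0045 depthT [ 0.6163 -0.352   0.003 ] S [ 0.5883 -0.3349  0.0291]
T mug 148 z90 0.0605 ((584.3868408203125, -77.4334945678711), (54.521881103515625, 56.318931579589844), 50.62004470825195)
T can 597 z90 0.0727 ((489.826904296875, -340.70751953125), (53.907432556152344, 54.93309020996094), 13.542193412780762)
T mill 330 z90 0.1086 ((455.6195068359375, -218.857177734375), (41.09995651245117, 43.18718719482422), 1.2823747396469116)
T tumb 177 z90 0.0606 ((610.6201782226562, -339.2042236328125), (54.32454299926758, 54.6717414855957), 44.181724548339844)
T table z -0.000340114678130463
S mug 163 z90 0.0612 ((585.8914184570312, -77.07101440429688), (55.81150436401367, 58.602718353271484), 52.72464370727539)
S can 371 z90 0.0743 ((490.5579528808594, -339.8701171875), (56.9686393737793, 53.34113311767578), 13.325116157531738)
S mill 201 z90 0.1092 ((457.7091979980469, -218.62442016601562), (42.22171401977539, 41.09614562988281), 71.29116821289062)
S tumb 171 z90 0.0613 ((611.1517333984375, -339.097900390625), (55.522605895996094, 54.710914611816406), 70.92344665527344)
S table z 0.0013469346541597758
```

View pics/cropb.png

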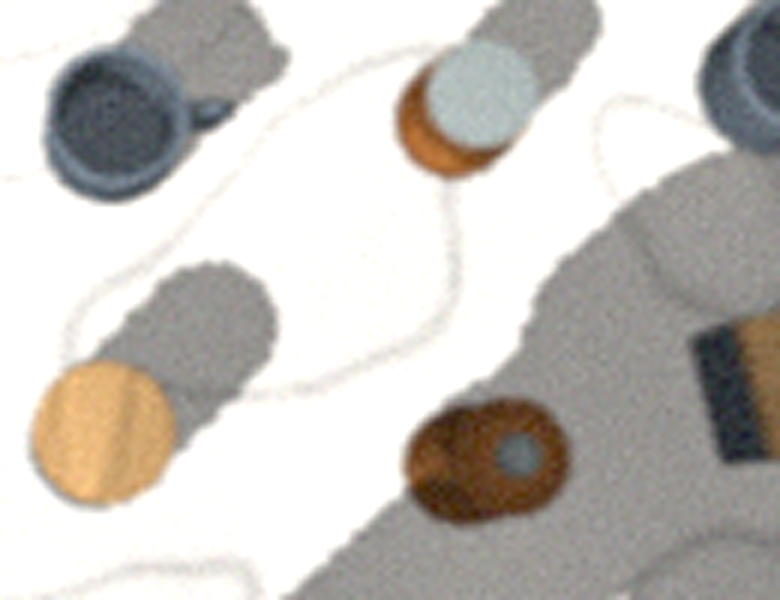

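The crop shows the mug handle at about (210,115), seen from the mug centre (115,120). That means it points to −y, slightly toward +x. The two cameras agree to about 2 mm on object positions and heights. Next: the coaster poses and the exact handle direction.

Run:
```python
from h import *
T=dict(np.load("top0.npz"));S=dict(np.load("scene0.npz"))
np.set_printoptions(precision=4,suppress=True)
for n,d in (("T",T),("S",S)):
    P=cloud(d); g=d["frame"].max(-1)
    tray=(P[...,1]>.09)&(P[...,1]<.36)&(P[...,0]>.40)&(P[...,0]<.68)
    for k,c in (("round",(.48,.292)),("square",(.492,.172)),("obl",(.604,.256))):
        m=tray&(np.hypot(P[...,0]-c[0],P[...,1]-c[1])<.075)&(g<50)&(P[...,2]>.008)&(P[...,2]<.03)
        nn,l,st,ce=cv2.connectedComponentsWithStats(m.astype(np.uint8))
        m=l==1+np.argmax(st[1:,4])
        print(n,k,m.sum(),"z %.4f"%np.median(P[m][:,2]),cv2.minAreaRect((P[m][:,:2]*1000).astype(np.float32)))
    # mug handle
    c=(.585,-.077); r=np.hypot(P[...,0]-c[0],P[...,1]-c[1])
    q=P[(r>.033)&(r<.056)&(P[...,2]>.02)&(P[...,2]<.06)]-[*c,0]
    print(n,"handle",len(q),q.mean(0),np.degrees(np.arctan2(q[:,1].mean(),q[:,0].mean())))
    # canister sides yaw, neighbours
    for k,c in (("apple",(.69,-.06)),("rcan",(.47,-.075)),("salt",(.6,-.21)),("blue",(.37,-.37))):
        q=P[(np.hypot(P[...,0]-c[0],P[...,1]-c[1])<.06)&(P[...,2]>.02)]
        print(k,q.min(0),q.max(0)) if len(q) else print(k,0)
```

```text
T round 969 z 0.0138 ((478.16009521484375, 291.60552978515625), (82.65288543701172, 84.69308471679688), 31.804826736450195)
T square 1029 z 0.0139 ((490.9463195800781, 171.7930450439453), (77.31885528564453, 78.17546081542969), 1.6966948509216309)
T obl 923 z 0.0136 ((601.9095458984375, 255.8367156982422), (108.8193130493164, 52.89167022705078), 5.383155822753906)
T handle 24 [ 0.0039 -0.0394  0.0396] -84.34522359562425
apple [ 0.6625 -0.0944  0.0264] [ 0.7205 -0.0318  0.0636]
rcan [ 0.436  -0.0992  0.021 ] [ 0.4878 -0.0464  0.0748]
salt [ 0.5731 -0.2357  0.0203] [ 0.6156 -0.1933  0.0668]
blue [ 0.3198 -0.4106  0.0201] [ 0.3916 -0.3388  0.0764]
S round 528 z 0.0155 ((480.6297912597656, 292.42633056640625), (78.85523223876953, 84.8449935913086), 67.95368957519531)
S square 599 z 0.0154 ((491.6083068847656, 171.84083557128906), (79.50880432128906, 78.6045913696289), 1.2347190380096436)
S obl 638 z 0.0153 ((604.1263427734375, 255.6512908935547), (110.0498275756836, 53.14512634277344), 5.104013919830322)
S handle 27 [ 0.0062 -0.0392  0.0387] -81.02575185065933
apple [ 0.6674 -0.0934  0.0228] [ 0.7271 -0.0311  0.0655]
rcan [ 0.4359 -0.0995  0.0202] [ 0.4901 -0.0457  0.0771]
salt [ 0.5729 -0.2365  0.0201] [ 0.6182 -0.1937  0.0693]
blue [ 0.3197 -0.41    0.02  ] [ 0.393  -0.3386  0.0768]
```

Coaster tops measure 14–15 mm high and the sizes match the text. Averaged poses:

| Thing | x (m) | y (m) | Direction |
|---|---|---|---|
| Round coaster | .4795 | .292 | – |
| Square coaster | .4913 | .1718 | yaw 1.5° |
| Oblong coaster | .603 | .2557 | yaw 5.2° |
| Mug | .5852 | −.0773 | handle at about −83° |
| Square canister | .490 | −.3405 | yaw 13.5° |
| Pepper mill | .4567 | −.2188 | – |

I'll move above the mug first and check it from near with the wrist camera.

```bash
cat > r.py <<'E'
from bench import *
from h import *
def Q(jaw):  # candidate tool-down orientations with jaws along angle (deg)
    return [[0,float(np.cos(f)),float(np.sin(f)),0] for f in (np.radians(jaw+90+k)/2 for k in (0,180))]
def best(p,jaw):
    c=[(abs(j[5]),q) for q in Q(jaw) if (j:=inverse_kinematics(p,q)) is not None]
    return min(c,key=lambda t:t[0])[1]
def over(x,y,z,jaw):
    p=[x,y,z];q=best(p,jaw);move_to(p,q);return q
def snap(n,name):
    d=get_image(n);cv2.imwrite(f"pics/{name}.png",cv2.convertScaleAbs(cv2.resize(d["frame"],None,fx=1.5,fy=1.5),alpha=1.4));return d
def lower(x,y,z,ztop,zlim):  # 1 mm steps from ztop until contact
    move_l([x,y,ztop],.06);hold(.3);f0=state()["ft_force"][2];z=ztop
    while z>zlim:
        z-=.001;move_l([x,y,z],.02);df=state()["ft_force"][2]-f0
        if df>3: break
    print("set down z %.4f df %.2f"%(z,df));return z
E
python3 - <<'E'
from r import *
np.set_printoptions(precision=4,suppress=True)
s=state()["ee_pos"];move_l([s[0],s[1],.26],.2)
over(.5852,-.0773,.24,7.5)
d=snap("wrist","wmug");np.savez("wmug.npz",**d)
P=cloud(d);c=(.5852,-.0773);r=np.hypot(P[...,0]-c[0],P[...,1]-c[1])
q=P[(r<.045)&(P[...,2]>.055)&(P[...,2]<.068)]
print(len(q),cv2.minAreaRect((q[:,:2]*1000).astype(np.float32)),np.percentile(q[:,2],90) if len(q) else 0, "proj centre",proj(d,[*c,.06])*1.5)
print(state()["time"],state()["joint_pos"],state()["ee_pos"])
E
```

```text
691 ((585.3505249023438, -75.59121704101562), (54.59844970703125, 54.89021301269531), 35.26407241821289) 0.06169105325485495 proj centre [388.4774 264.8878]
2.6583 [-0.1906  0.0669  1.2396 -0.0003  1.8351 -0.3198] [ 0.5851 -0.0783  0.24  ]
```

View pics/wmug.png

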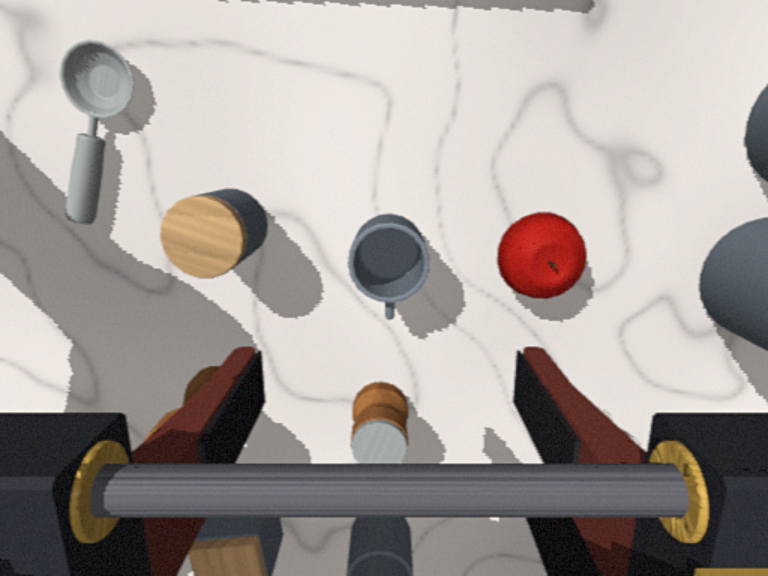

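The wrist view shows the mug rim centred at (388,262) and the handle straight down the image at (390,310). The jaws are square to it and clear of the round canister and the apple. I'll grasp it and place it on the round coaster.

Run:
```python
from r import *
np.set_printoptions(precision=4,suppress=True)
x,y,h=.5853,-.0766,.036
move_l([x,y,.24],.1);move_l([x,y,.08],.15);move_l([x,y,h-.011],.08)
close();hold(.3);print("gap",state()["finger_gap"],state()["ft_force"])
move_l([x,y,h],.05);move_l([x,y,.21],.15);hold(.2);print("gap",state()["finger_gap"],state()["ft_force"])
tx,ty=.4795,.292
over(tx,ty,.21,5);move_l([tx,ty,.09],.12)
z=lower(tx,ty,0,h-.011+.015+.006,h-.011+.015-.003)
gripper_open();hold(.2);print(state()["ee_pos"],state()["finger_gap"])
move_l([tx,ty,.12],.1);move_l([tx,ty,.24],.2)
d=snap("wrist","wplace1");P=cloud(d);r=np.hypot(P[...,0]-tx,P[...,1]-ty)
q=P[(r<.045)&(P[...,2]>.068)&(P[...,2]<.083)]
print(len(q),cv2.minAreaRect((q[:,:2]*1000).astype(np.float32)),np.percentile(q[:,2],[10,90]),state()["time"])
```

```text
gap 0.054342017859186166 [-1.5387  0.3556  1.7037]
gap 0.05470523939494176 [ 0.1514 -0.9599 -1.762 ]
set down z 0.0390 df 5.72
[0.4795 0.292  0.039 ] 0.08803252190719979
813 ((480.34033203125, 293.1187438964844), (55.06745147705078, 54.94813919067383), 66.48871612548828) [0.0716 0.0767] 15.9167
```

View pics/wplace1.png

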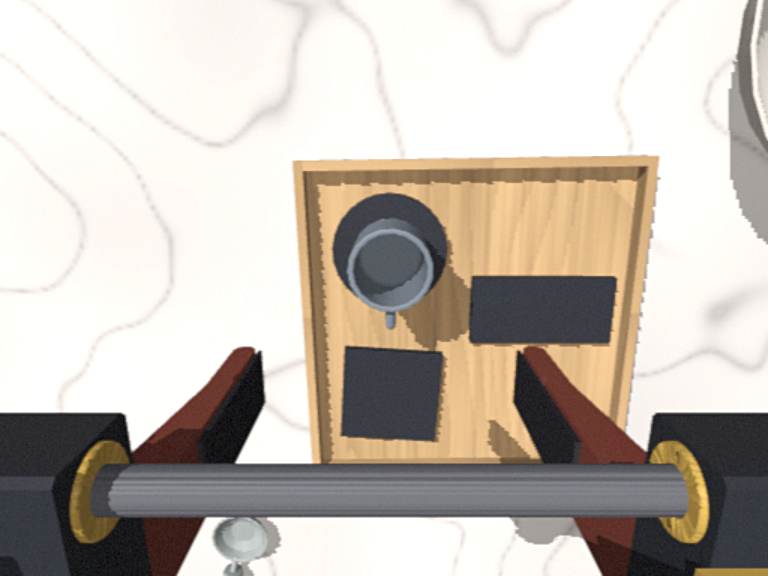

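The mug stands on the round coaster, seen at about (390,250) with a radius of about 56 px. The square coaster's corners are at (345,346), (442,351), (437,440), (341,436). I'll check the centring from this same view, then look at the canister from near.

Run:
```python
from r import *
np.set_printoptions(precision=4,suppress=True)
d=get_image("wrist")
def pl(u,v,z=.015):
    o,r=ray(d,u/1.5,v/1.5);return o+(z-o[2])/r[2]*r
print("round coaster",pl(389.5,249.5))
for n,c in (("sq",[(345,346),(442,351),(437,441),(341,436)]),("ob",[(471,276),(616,277),(611,345),(469,344)])):
    q=np.array([pl(*p)[:2]*1000 for p in c]);print(n,q.mean(0),cv2.minAreaRect(q.astype(np.float32)))
P=cloud(d);g=d["frame"].max(-1)
for k,c,rr in (("round",(.4795,.292),.06),("sq",(.4913,.1718),.07),("ob",(.603,.2557),.07)):
    m=(np.hypot(P[...,0]-c[0],P[...,1]-c[1])<rr)&(P[...,2]>.011)&(P[...,2]<.02)&(g<60)
    print(k,m.sum(),np.median(P[m][:,2]),cv2.minAreaRect((P[m][:,:2]*1000).astype(np.float32)), cv2.minEnclosingCircle((P[m][:,:2]*1000).astype(np.float32)))
x,y=.490,-.3405
over(x,y,.24,13.5)
d=snap("wrist","wcan");P=cloud(d);r=np.hypot(P[...,0]-x,P[...,1]-y)
q=P[(r<.045)&(P[...,2]>.067)&(P[...,2]<.08)]
print(len(q),cv2.minAreaRect((q[:,:2]*1000).astype(np.float32)),np.percentile(q[:,2],[10,90]),state()["time"],state()["joint_pos"][5])
```

```text
round coaster [0.479  0.2949 0.015 ]
sq [491.0253 173.9345] ((491.5467834472656, 174.00588989257812), (81.57691955566406, 82.13040161132812), 1.7185336351394653)
ob [602.2925 256.465 ] ((602.8079833984375, 256.5107421875), (114.85679626464844, 56.013824462890625), 4.613935947418213)
round 1717 0.01599541329550213 ((478.9544982910156, 300.3529357910156), (85.8046875, 73.22422790527344), 7.530209541320801) ((479.67376708984375, 293.9072265625), 43.30097198486328)
sq 3745 0.015986977296776294 ((490.7002258300781, 173.3367919921875), (78.28851318359375, 81.089111328125), 1.234449863433838) ((490.90887451171875, 174.423828125), 54.65766906738281)
ob 4179 0.01587905094671017 ((602.3546142578125, 257.47186279296875), (110.75305938720703, 54.364715576171875), 4.96010684967041) ((602.3677368164062, 257.9485168457031), 60.48250198364258)
2936 ((490.582763671875, -339.72015380859375), (54.08839797973633, 53.82356262207031), 13.814608573913574) [0.0719 0.0738] 18.275 -0.8997636363303111
```

View pics/wcan.png

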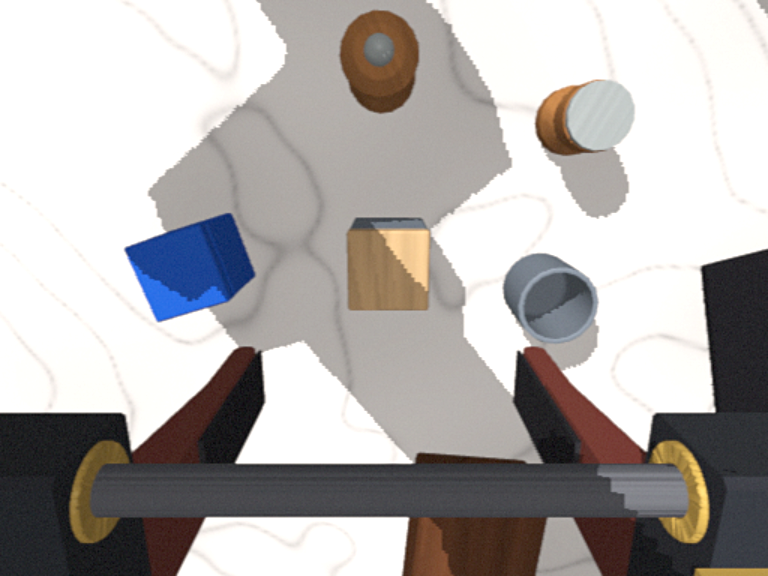

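The canister lid is square to the jaws, centred at (388,270), with about 40 mm free to the tumbler and the blue cube. The mug is within about 1 mm of the coaster centre in the same view. The wrist camera reads y about 1 mm high, so I'll average. Next I'll move the canister.

Run:
```python
from r import *
np.set_printoptions(precision=4,suppress=True)
x,y,h=.4904,-.3402,.046
q=best([x,y,.2],13.7);move_l([x,y,.24],.1,q);move_l([x,y,.10],.15);move_l([x,y,h-.011],.08)
close();hold(.3);print("gap",state()["finger_gap"],state()["ft_force"])
move_l([x,y,h],.05);move_l([x,y,.21],.15);hold(.2);print("gap",state()["finger_gap"],state()["ft_force"])
tx,ty=.4912,.1724
over(tx,ty,.21,1.5);move_l([tx,ty,.10],.12)
z=lower(tx,ty,0,h-.011+.015+.006,h-.011+.015-.003)
gripper_open();hold(.2);print(state()["ee_pos"],state()["finger_gap"])
move_l([tx,ty,.12],.1);move_l([tx,ty,.26],.2)
d=snap("wrist","wplace2");P=cloud(d);r=np.hypot(P[...,0]-tx,P[...,1]-ty)
q=P[(r<.045)&(P[...,2]>.08)&(P[...,2]<.095)]
print(len(q),cv2.minAreaRect((q[:,:2]*1000).astype(np.float32)),np.percentile(q[:,2],[10,90]),state()["time"])
x,y=.4567,-.2188
over(x,y,.26,100);move_l([x,y,.25],.1)
d=snap("wrist","wmill");P=cloud(d);r=np.hypot(P[...,0]-x,P[...,1]-y)
q=P[(r<.045)&(P[...,2]>.085)&(P[...,2]<.12)]
print(len(q),cv2.minAreaRect((q[:,:2]*1000).astype(np.float32)),np.percentile(q[:,2],[10,90,99]),state()["time"],state()["joint_pos"][5])
```

```text
gap 0.05339612936897322 [-0.1525 -0.0364  1.0915]
gap 0.054122332343541406 [ 0.7278  0.5074 -2.0552]
set down z 0.0490 df 6.27
[0.4912 0.1724 0.049 ] 0.087940740332149
2868 ((492.0651550292969, 173.0546417236328), (54.13319778442383, 53.368534088134766), 1.3865759372711182) [0.0869 0.0889] 31.8167
1665 ((456.71466064453125, -218.5763397216797), (42.81512451171875, 42.64677429199219), 9.685771942138672) [0.0956 0.1112 0.1149] 33.575 0.8821879578141965
```

View pics/wplace2.png

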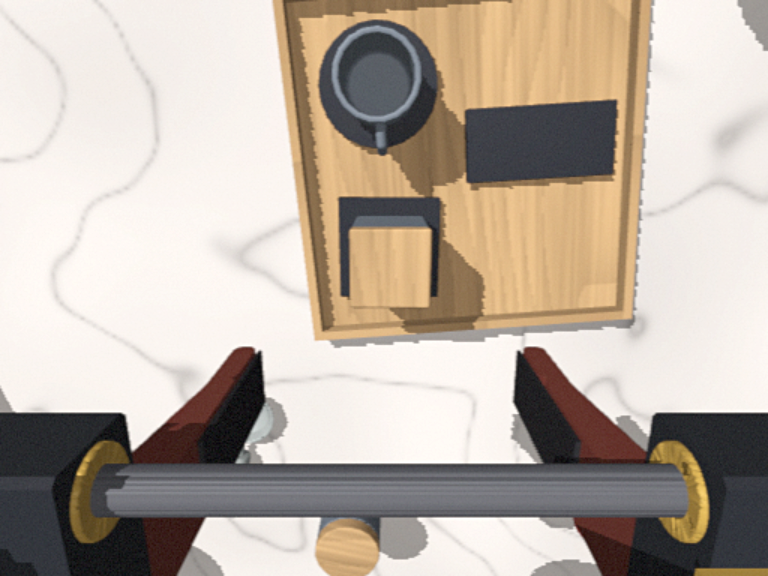

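View pics/wmill.png

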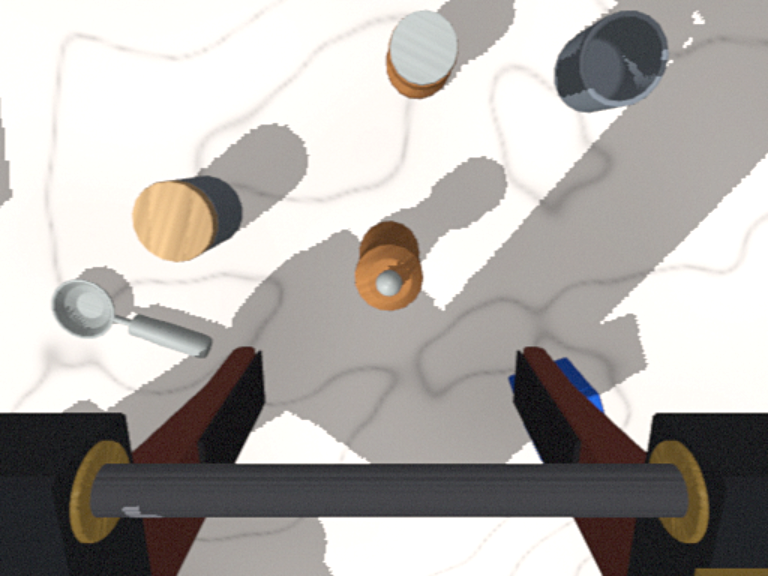

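The canister is centred on the square coaster and aligned with it. The mill's ball is at (388,283), centred between the jaws, and the space around it is free. Now the mill.

Run:
```python
from r import *
np.set_printoptions(precision=4,suppress=True)
x,y,h=.4567,-.2190,.082
move_l([x,y,.16],.12);move_l([x,y,h-.011],.08)
close();hold(.3);print("gap",state()["finger_gap"],state()["ft_force"])
move_l([x,y,h],.05);move_l([x,y,.22],.15);hold(.2);print("gap",state()["finger_gap"],state()["ft_force"])
tx,ty=.6028,.2562
over(tx,ty,.22,95);move_l([tx,ty,.12],.12)
z=lower(tx,ty,0,h-.011+.015+.006,h-.011+.015-.003)
gripper_open();hold(.2);print(state()["ee_pos"],state()["finger_gap"])
move_l([tx,ty,.15],.08);move_l([tx,ty,.28],.2)
d=get_image("wrist");P=cloud(d);r=np.hypot(P[...,0]-tx,P[...,1]-ty)
q=P[(r<.045)&(P[...,2]>.10)&(P[...,2]<.135)]
print(len(q),cv2.minAreaRect((q[:,:2]*1000).astype(np.float32)),np.percentile(q[:,2],[10,90,99]),state()["time"])
s=state()["joint_pos"];s[0]=-1.2;movej(s)
for n in ("top","scene"):
    d=snap(n,n+"1");P=cloud(d)
    for k,c,z0,z1 in (("mug",(.4795,.292),.068,.083),("can",(.4913,.172),.08,.095),("mill",(.603,.256),.10,.135),("tumb",(.611,-.339),.05,.066),("salt",(.595,-.215),.058,.07),("rcan",(.462,-.073),.066,.08)):
        m=(np.hypot(P[...,0]-c[0],P[...,1]-c[1])<.045)&(P[...,2]>z0)&(P[...,2]<z1)
        print(n,k,m.sum(),cv2.minAreaRect((P[m][:,:2]*1000).astype(np.float32)))
print(state()["time"])
```

```text
gap 0.04333848825774199 [-0.4324  0.0754  0.0436]
gap 0.04373177670981827 [-0.0374 -0.1446 -1.0714]
set down z 0.0850 df 5.15
[0.6028 0.2562 0.085 ] 0.08762219643669507
1528 ((603.40283203125, 255.0679473876953), (42.59381103515625, 42.60823440551758), 3.5916383266448975) [0.1106 0.1261 0.1299] 46.8167
top mug 153 ((479.4623718261719, 291.1190490722656), (52.31724548339844, 54.51007843017578), 0.34671950340270996)
top can 586 ((490.4078674316406, 171.57937622070312), (51.671592712402344, 54.589630126953125), 1.2749862670898438)
top mill 313 ((602.3682250976562, 253.38487243652344), (42.0794677734375, 41.15288543701172), 89.23909759521484)
top tumb 173 ((610.9475708007812, -339.1343078613281), (53.52135467529297, 54.212921142578125), 85.67829895019531)
top salt 263 ((594.7817993164062, -215.29086303710938), (40.17755126953125, 39.70878982543945), 80.92982482910156)
top rcan 450 ((462.400146484375, -72.98684692382812), (51.90450668334961, 51.015872955322266), 46.511783599853516)
scene mug 124 ((480.653076171875, 291.610107421875), (54.265018463134766, 54.902950286865234), 56.0788459777832)
scene can 332 ((491.71807861328125, 171.91238403320312), (54.706214904785156, 55.587066650390625), 89.99038696289062)
scene mill 217 ((606.1190795898438, 253.37924194335938), (42.95954895019531, 41.755638122558594), 74.65901947021484)
scene tumb 174 ((611.203125, -338.7928466796875), (54.91484069824219, 54.0999755859375), 77.4315414428711)
scene salt 199 ((594.8546142578125, -213.4084014892578), (40.48880386352539, 41.223426818847656), 81.62522888183594)
scene rcan 256 ((463.3547668457031, -73.18089294433594), (49.79726791381836, 53.77279281616211), 80.15267181396484)
50.125
```

View pics/top1.png

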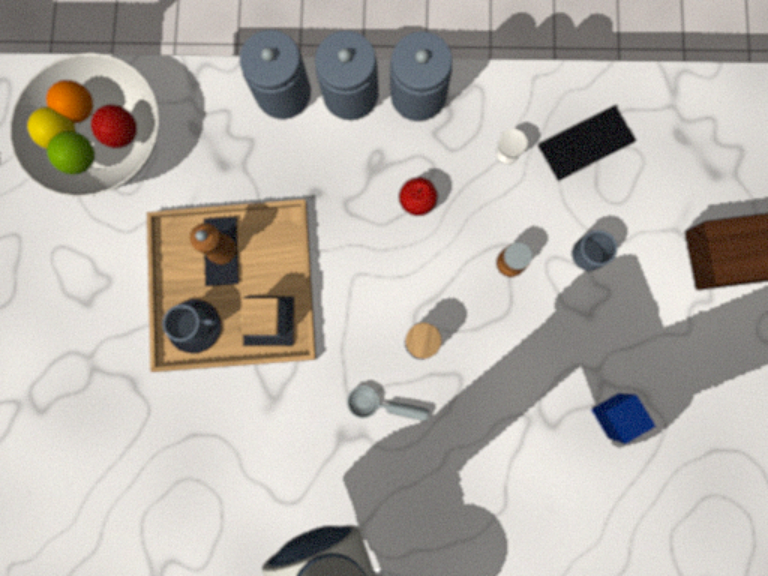

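View pics/scene1.png

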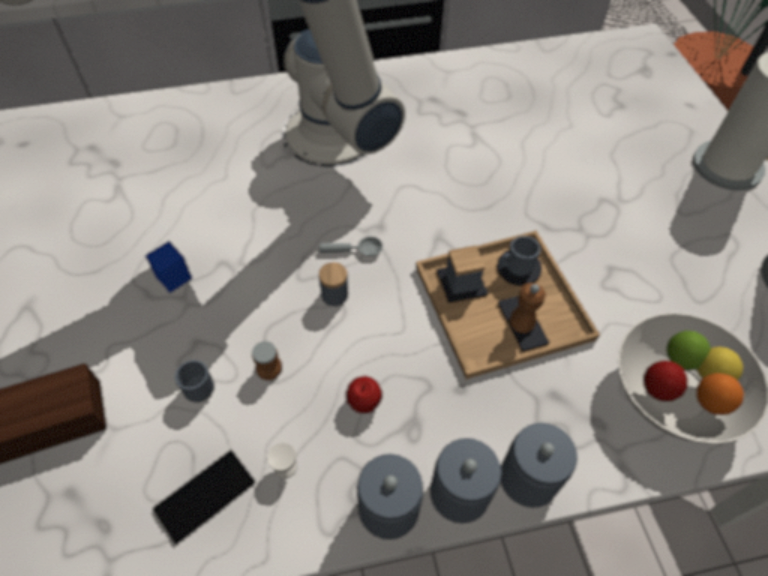

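The final pictures show all three pieces upright on their coasters: mug (190,325), canister (268,318) and mill (212,240) in the top view. The tumbler, round canister and salt shaker stand where they were. The mill reads about 2 mm off centre in y, which is close to the calibration limit, so I'm handing in.

```bash
python3 -c "
from bench import *
job_done(); print(state()['time'])"
```

```text
the job is handed in; nothing more can be done
the job is handed in; nothing more can be done
```

The tray is laid and handed in at about 50 s of robot time. I placed the mug on the round coaster, then the square canister on the square one, then the pepper mill on the oblong one. Each was lowered in 1 mm steps until contact (5–6 N) before release.

**Last checks (top, scene and wrist cameras):**
- **Upright and seated:** all three pieces stand at the expected heights.
- **Centring:** the mug and canister read within about 1 mm of their coaster centres. The mill reads about 2 mm off in y in all three views, and the top and scene cameras differ by nearly 4 mm on its x. I left it, as that is near the 2 mm calibration limit.
- **Look-alikes:** the tumbler, round canister and salt shaker stand where they were, and the arm is parked clear of the tray.

I noticed no failed checks. The wrist camera read y about 1 mm higher than the other two, so I averaged across cameras.

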